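Refit four cooling fans on the heatsinks of their size

ROBOT

A 6-joint arm with a two-finger parallel gripper is mounted at the origin on the work surface. World frame = base frame: x ahead of the robot, y to its left, z up, the work surface at z = 0. Lengths are in m, angles in rad, forces in N, time in s.
With the tool pointing down it reaches from about 0.35 to 0.975 m from the base axis. Payload 4.9 kg.
Tool frame: the origin (TCP) lies on the front face of the gripper's body, between the roots of the fingers; the fingertips stand ctrl.tip_extent ahead of it and the grasp point (between the pads) lies 54 mm ahead of it (ctrl.tip_extent is the distance from the TCP to the fingertips, in m); z points along the fingers, y is the line along which they close (so a half turn about z gives the same grasp; the last joint's range is limited). The gripper opens to 85 mm and grips with 20 to 120 N. Pads are 22 mm wide; open, the fingers measure 114 mm over their backs; the gripper's body (76 mm by 85 mm) begins 54 mm behind the grasp point. The pads swing forward as they close: fully open they stand 13 mm farther back than shut.
Start: joints at [0.998, 0.053, 1.613, -0, 1.476, -0.119], TCP at [0.274, 0.562, 0.304] pointing down, gripper open.
Joint ranges: [-3.01, 3.01], [-1.01, 2.22], [0.06, 2.58], [-1.02, 4.17], [0.09, 2.62], [-3.14, 3.14]. Speed limits (rad/s): [2.57, 2.57, 3.14, 3.14, 3.14, 3.14].

INTERFACE

Orientations are given as a rotation vector (axis times angle).
In Python, from station import ctrl gives the robot as it stands.
- The arm moves only by the tool apply_moves, never from a script. Its argument "rows" is one flat list of numbers, 6 for each row, row after row: the shift along the tool's x, y, z normalised to -1 to 1, where 1 is 0.6 m, then the turn, a rotation vector about the tool's x, y, z normalised to -1 to 1, where 1 is 90 degrees. A call has 1 to 20 rows; each row is the pose to reach, as a shift and turn from the pose commanded when the call began, along the tool's axes at that moment; what a row does not reach only later rows make up. A row lasts 1/10 s, in which the tool goes at most 50 mm and 8.59 degrees, less where a joint would pass 70% of its speed; a pose out of reach is approached as far as the arm can. A call with a number of a shift or a turn outside -1 to 1 is refused whole. A call with a gripper value outside its range is refused whole. "grip" is the opening, from 0 (shut) to 1 (fully open), set as the call begins (left out, the last holds). The fingers move at their own pace and stop on an object; "grip_force" is the grip in N (left out, the last holds). Time passes only in rows, so rows that repeat a pose let the fingers close. It gives the time, the measured TCP pose, the force, the opening and the grip force at its end, in the units of the state.
- ctrl.get_obs(): the state, without advancing time (a new reading comes with each control period).
- ctrl.get_image(name): name is "scene" or "top" or "wrist"; returns (picture, depth): 480x640x3 uint8, blue, green, red; 480x640 float32, m along the optical axis (not along the pixel's ray), 0 where there is no reading.
- ctrl.camera_model(name): a dict with "mtx" (3x3 intrinsics, pixels), "k1" (the pictures are not rectified: a ray, as slopes to the right and down, at radius r is drawn at 1 + k1 r^2 times it, then the intrinsics apply), "R" (3x3) and "t" (3): a world point X has camera coordinates R X + t; the wrist camera has in their place "tool_from_camera" (4x4, takes a point from camera to tool coordinates, whose origin is the TCP and whose axes are the flange's). Camera axes: x right, y down, z forward; pixel columns grow to the right and rows downward; lengths in m; the calibration is good to about 2 mm. A picture is of the moment at which its call begins: read the wrist's pose just before it. camera_model takes no time and is no camera call.
- ctrl.finish_job(): hands the job in; it is judged then, once.
The state is a dict: "t": time; "q": joint angles; "dq": joint speeds; "effort": joint torques, N m; "tool_pos": TCP position; "tool_rot": TCP orientation; "contact_force": force on the tool from outside, world axes, zero at the start; "wrist_torque": the same for the moment, N m; "opening": finger opening in m; "grip_force": force on a finger pad.
Only numpy, scipy, OpenCV 4.12 (cv2) and the standard library are available. Lean on these libraries where they do the work, as an engineer would, in place of code of your own. Each camera call takes 0.05 s, during which the arm holds its last target. There are 200 camera calls.

TASK

Four circuit boards on the repair table have bare aluminium heatsinks, each of a different size. Find the four loose square cooling fans among the clutter and set each one flat on the heatsink of its own size, centred on it and with its sides square to the heatsink's. Leave the little cup of screws standing where it is.

Things in the scene. Friction and masses are not known exactly. Their poses are not given: they have to be found in the camera images.
- fan30: A loose black square cooling fan with a grey rotor, 30 x 30 mm, 20 mm thick, 30 g or so, lying flat on the table. Origin at the centre of its underside, x and y along its sides, z up. Its outer sides are solid and flat: grip it across two parallel sides.
- fan40: A loose black square cooling fan with a grey rotor, 40 x 40 mm, 20 mm thick, 40 g or so, lying flat on the table. Origin at the centre of its underside, x and y along its sides, z up. Its outer sides are solid and flat: grip it across two parallel sides.
- fan50: A loose black square cooling fan with a grey rotor, 50 x 50 mm, 20 mm thick, 50 g or so, lying flat on the table. Origin at the centre of its underside, x and y along its sides, z up. Its outer sides are solid and flat: grip it across two parallel sides.
- fan60: A loose black square cooling fan with a grey rotor, 60 x 60 mm, 20 mm thick, 60 g or so, lying flat on the table. Origin at the centre of its underside, x and y along its sides, z up. Its outer sides are solid and flat: grip it across two parallel sides.
- sink30: A green circuit board fixed to the table, 95 x 90 mm, its top 6 mm up, carrying a square finned aluminium heatsink 30 x 30 mm. The heatsink's flat top is 30 mm above the table; other parts on the board stay below 17 mm. Origin at table level under the heatsink's centre, x and y along its sides, z up. The board reaches from x -38 to +57 and y -45 to +45 mm.
- sink40: A green circuit board fixed to the table, 95 x 90 mm, its top 6 mm up, carrying a square finned aluminium heatsink 40 x 40 mm. The heatsink's flat top is 30 mm above the table; other parts on the board stay below 17 mm. Origin at table level under the heatsink's centre, x and y along its sides, z up. The board reaches from x -38 to +57 and y -45 to +45 mm.
- sink50: A green circuit board fixed to the table, 95 x 90 mm, its top 6 mm up, carrying a square finned aluminium heatsink 50 x 50 mm. The heatsink's flat top is 30 mm above the table; other parts on the board stay below 17 mm. Origin at table level under the heatsink's centre, x and y along its sides, z up. The board reaches from x -38 to +57 and y -45 to +45 mm.
- sink60: A green circuit board fixed to the table, 95 x 90 mm, its top 6 mm up, carrying a square finned aluminium heatsink 60 x 60 mm. The heatsink's flat top is 30 mm above the table; other parts on the board stay below 17 mm. Origin at table level under the heatsink's centre, x and y along its sides, z up. The board reaches from x -38 to +57 and y -45 to +45 mm.
- screw_cup: A loose, small, light, open white plastic cup with screws in it, 42 mm across the rim, 36 mm tall, standing on the table between the parts. Origin at the centre of its underside. To be left alone. The other clutter (driver, tape roll, adapter and so on) is no higher than 55 mm where the fans and boards lie.

How it is judged:
At the end, for the whole second after the job is handed in: Each of the four fans (30, 40, 50, 60 mm) lies flat (within 0.1 rad) on top of the heatsink of the same size, its centre within 10 mm of the heatsink's centre, its sides within 0.22 rad (about 12 degrees) of the heatsink's sides (any quarter turn), released and at rest (horizontal distance between fan30 and sink30 below 0.01 m and height (world z) of fan30 between 0.027 and 0.034 m and angle between each of fan30, fan40, fan50, fan60's own z axis and vertical below 0.1 rad and (angle between the x axis of fan30 and the x axis of sink30, either way round below 0.22 rad or angle between the x axis of fan30 and the y axis of sink30, either way round below 0.22 rad) and linear speed of each of fan30, fan40, fan50, fan60 below 0.02 m/s and angular speed of each of fan30, fan40, fan50, fan60 below 0.2 rad/s and horizontal distance between fan40 and sink40 below 0.01 m and height (world z) of fan40 between 0.027 and 0.034 m and (angle between the x axis of fan40 and the x axis of sink40, either way round below 0.22 rad or angle between the x axis of fan40 and the y axis of sink40, either way round below 0.22 rad) and horizontal distance between fan50 and sink50 below 0.01 m and height (world z) of fan50 between 0.027 and 0.034 m and (angle between the x axis of fan50 and the x axis of sink50, either way round below 0.22 rad or angle between the x axis of fan50 and the y axis of sink50, either way round below 0.22 rad) and horizontal distance between fan60 and sink60 below 0.01 m and height (world z) of fan60 between 0.027 and 0.034 m and (angle between the x axis of fan60 and the x axis of sink60, either way round below 0.22 rad or angle between the x axis of fan60 and the y axis of sink60, either way round below 0.22 rad)); the robot touches nothing.
It fails at once if The cup of screws is pushed more than 25 mm away or tipped more than 0.4 rad (distance of screw_cup from where it was at the start of the episode above 0.025 m or angle between screw_cup's own z axis and vertical above 0.4 rad).
It also fails if it takes over 99 s, if anything falls off the work surface, if the arm or the gripper's body presses on something with over 40 N, if the wrist force passes 120 N, or if a joint passes its speed limit or range.

## Working session

There is one attempt and no reset: what is moved stays moved. The work goes in short steps, Python scripts to look and compute and a tool call to move; the robot and the scene stay as the last step left them, time stands still between calls to the robot, and variables do not carry over. Pictures are saved under pics/ and viewed, at most 14 in all, crops included, and the job is handed in when it is done.

Besides the shell and the picture viewer there is one more tool, called after "Request:" in YAML: its name, and indented under it one key for each argument. apply_moves: Moves the arm, as the interface text tells. Its arguments: {"type":"object","properties":{"rows":{"type":"array","items":{"type":"number"}},"grip":{"type":"number"},"grip_force":{"type":"number"}},"required":["rows"]}

```bash
ls; mkdir -p pics
python3 - <<'E'
from station import ctrl
import cv2,numpy as np
o=ctrl.get_obs();print(o['t'],o['tool_pos'],o['tool_rot'],o['opening'],ctrl.tip_extent)
for n in ['top','scene']:
    im,d=ctrl.get_image(n);cv2.imwrite(f'pics/{n}0.png',im);np.save(f'{n}0.npy',d)
    m=ctrl.camera_model(n);print(n,m)
print(ctrl.camera_model('wrist'))
E
```

```text
pics
0.0 [0.27372602 0.56133442 0.30264161] [-0.70658488 -3.06035193  0.00312806] 0.08547489783952777 0.0726
top {'mtx': array([[456.25707758,   0.        , 309.20623727],
       [  0.        , 456.25707758, 244.69644894],
       [  0.        ,   0.        ,   1.        ]]), 'k1': 0.013361726347830106, 'R': array([[-0.01750565, -0.99903992,  0.04015965],
       [-0.98389747,  0.01006693, -0.17845008],
       [ 0.17787447, -0.04263686, -0.98312907]]), 't': array([-0.01116544,  0.51600224,  0.74027261])}
scene {'mtx': array([[568.93595988,   0.        , 307.74678128],
       [  0.        , 568.93595988, 239.23459126],
       [  0.        ,   0.        ,   1.        ]]), 'k1': 0.0012737453427171367, 'R': array([[-0.55063017,  0.83466551, -0.01182819],
       [ 0.53699903,  0.3433395 , -0.77055177],
       [-0.6390919 , -0.43064078, -0.63726766]]), 't': array([ 0.31490212, -0.27416314,  1.51095779])}
{'mtx': array([[368.20408089,   0.        , 321.27662708],
       [  0.        , 368.20408089, 238.03812047],
       [  0.        ,   0.        ,   1.        ]]), 'k1': -0.056910307903070216, 'tool_from_camera': array([[ 1.96455069e-04, -9.58739093e-01, -2.84287378e-01,
         7.15862023e-02],
       [ 9.99999831e-01,  3.43980158e-04, -4.69004954e-04,
         3.26318084e-04],
       [ 5.47442602e-04, -2.84287238e-01,  9.58738998e-01,
        -6.96210213e-02],
       [ 0.00000000e+00,  0.00000000e+00,  0.00000000e+00,
         1.00000000e+00]])}
```

View pics/top0.png

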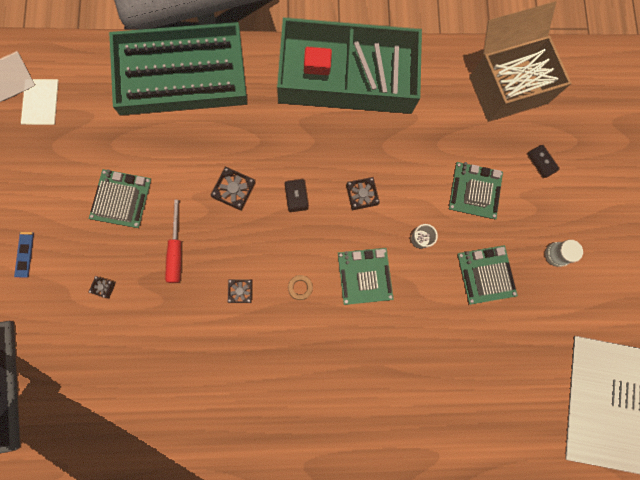

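View pics/scene0.png

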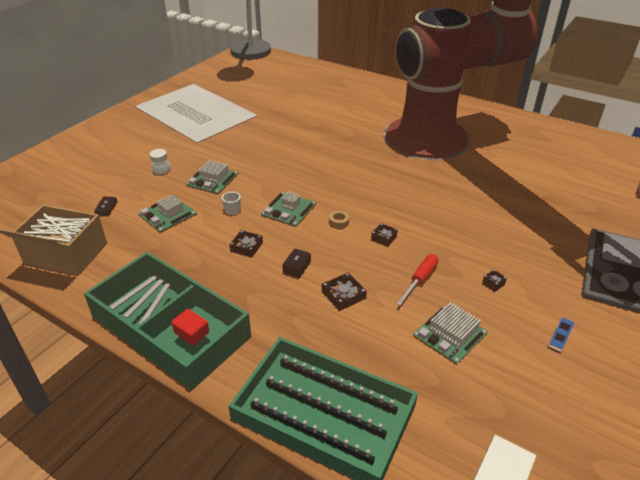

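The top view shows four fans at about (233,188), (363,194), (240,291) and (102,287). The boards' heatsinks are at about (118,199), (478,192), (368,280) and (494,279), and the cup is at (424,236). Next I'll measure them using depth height masks.

```bash
cat > h.py <<'E'
import cv2,numpy as np
from scipy.spatial.transform import Rotation as Ro
from station import ctrl
def rays(m,uv):
    K=m['mtx'];p=(np.asarray(uv,float).reshape(-1,2)-[K[0,2],K[1,2]])/[K[0,0],K[1,1]]
    q=p.copy()
    for _ in range(8): q=p/(1+m['k1']*(q**2).sum(1,keepdims=True))
    return np.c_[q,np.ones(len(q))]
def pose(m,o=None):   # world_from_camera R,t
    if 'R' in m: return m['R'].T,-m['R'].T@m['t']
    W=Ro.from_rotvec(o['tool_rot']).as_matrix();T=m['tool_from_camera']
    return W@T[:3,:3],W@T[:3,3]+o['tool_pos']
def onplane(m,uv,z,o=None):
    R,t=pose(m,o);d=rays(m,uv)@R.T
    return t+d*((z-t[2])/d[:,2])[:,None]
def cloud(m,D,o=None):
    R,t=pose(m,o);v,u=np.mgrid[:480,:640]
    r=rays(m,np.c_[u.ravel(),v.ravel()])
    P=(r*D.ravel()[:,None])@R.T+t
    P[D.ravel()==0]=np.nan
    return P.reshape(480,640,3)
def rect(P):
    c,s,a=cv2.minAreaRect((P[:,:2]*1000).astype(np.float32))
    a=(a+45)%90-45
    return np.round(np.array(c),1),np.round(s,1),round(a,1)
E
python3 - <<'E'
from h import *
m=ctrl.camera_model('top');D=np.load('top0.npy');P=cloud(m,D)
print('cam',pose(m)[1],'table z',np.nanmedian(P[330:400,250:450,2]))
for n,(u,v),h in [('fan60',(233,188),.02),('fan50',(363,194),.02),('fan40',(240,291),.02),('fan30',(102,287),.02),('sink60',(118,199),.03),('sink40',(478,192),.03),('sink30',(368,280),.03),('sink50',(494,279),.03),('cup',(424,236),.036)]:
    r=32;Q=P[v-r:v+r,u-r:u+r].copy();z=Q[...,2]
    M=((z>h-.007)&(z<h+.008)).astype(np.uint8)
    _,L,st,_=cv2.connectedComponentsWithStats(M,connectivity=8)
    k=1+np.argmax(st[1:,4]);q=Q[L==k]
    print(n,rect(q),'z',np.median(q[:,2]).round(4),len(q))
E
```

```text
cam [0.37582224 0.01521362 0.82031256] table z 0.001347575897497122
fan60 (array([628.5, 117.4]), array([60.9, 61.2]), -25.3) z 0.0196 761
fan50 (array([ 617.5, -119.7]), array([51.1, 50.5]), 11.3) z 0.0197 534
fan40 (array([440.9, 103.6]), array([40.3, 40.2]), -1.2) z 0.0201 401
fan30 (array([451.9, 342. ]), array([32.4, 29.7]), -19.0) z 0.0197 285
sink60 (array([602.7, 323.8]), array([61.8, 60.1]), -11.8) z 0.0301 1210
sink40 (array([ 615.1, -332.6]), array([40.6, 42.4]), -13.6) z 0.0292 461
sink30 (array([ 456.9, -131.8]), array([29. ,  8.1]), 5.1) z 0.0305 68
sink50 (array([ 455.9, -344.1]), array([49.8, 52.3]), 8.8) z 0.0295 827
cup (array([ 533.1, -225.5]), array([40.4, 40.3]), -0.9) z 0.0362 171
```

```bash
cat >> h.py <<'E'
def plan(x,y,z,a=None):
    """x,y mm; z TCP m; a side angle deg (mod 90). prints row numbers and rows needed"""
    o=ctrl.get_obs();W=Ro.from_rotvec(o['tool_rot']).as_matrix()
    cur=np.degrees(np.arctan2(W[1,1],W[0,1]))
    d=0 if a is None else (a-cur+45)%90-45
    yaw=np.radians(cur+d);c,s=np.cos(yaw),np.sin(yaw)
    T=np.array([[s,c,0],[-c,s,0],[0,0,-1.]])  # columns x,y,z of tool
    sh=W.T@(np.array([x/1000,y/1000,z])-o['tool_pos'])
    rv=Ro.from_matrix(W.T@T).as_rotvec()
    print('row',np.round(sh/.6,4).tolist(),np.round(rv/(np.pi/2),4).tolist(),'n>=',np.ceil(max(np.linalg.norm(sh)/.05,np.degrees(np.linalg.norm(rv))/8.59)),
      'yaw',cur.round(1),'->',round(cur+d,1),'q6',o['q'][5].round(2),'q1',o['q'][0].round(2),'t',o['t'],'tip',ctrl.tip_extent,'op',o['opening'],'pos',o['tool_pos'].round(4))
E
python3 - <<'E'
from h import *
m=ctrl.camera_model('top');D=np.load('top0.npy');P=cloud(m,D);im=cv2.imread('pics/top0.png')
hsv=cv2.cvtColor(im,cv2.COLOR_BGR2HSV)
g=((hsv[...,0]>40)&(hsv[...,0]<95)&(hsv[...,1]>80)).astype(np.uint8)
for n,(u,v) in [('sink60',(118,199)),('sink40',(478,192)),('sink30',(368,280)),('sink50',(494,279))]:
    r=40;Q=P[v-r:v+r,u-r:u+r];z=Q[...,2]
    q=Q[(z>.025)&(z<.036)]
    G=cv2.morphologyEx(g[v-r:v+r,u-r:u+r],cv2.MORPH_OPEN,np.ones((3,3)))
    vv,uu=np.nonzero(G);B=onplane(m,np.c_[uu+u-r,vv+v-r],.006)
    print(n,'top',rect(q),'board',rect(B))
plan(628.5,117.4,.2,-25.3)
E
```

```text
sink60 top (array([602.7, 323.8]), array([61.8, 60.1]), -11.8) board (array([0., 0.]), array([0., 0.]), 0.0)
sink40 top (array([ 614.6, -332.5]), array([40.6, 41.3]), -13.6) board (array([0., 0.]), array([0., 0.]), 0.0)
sink30 top (array([ 455.8, -120.8]), array([29.8, 30.1]), 5.1) board (array([0., 0.]), array([0., 0.]), 0.0)
sink50 top (array([ 455.9, -344.1]), array([49.7, 52.3]), 8.8) board (array([0., 0.]), array([0., 0.]), 0.0)Traceback (most recent call last):
  File "<stdin>", line 11, in <module>
  File "h.py", line 34, in plan
    rv=Ro.from_matrix(W.T@T).as_rotvec()
       ~~~~~~~~~~~~~~^^^^^^^
  File "scipy/spatial/transform/_rotation.pyx", line 1143, in scipy.spatial.transform._rotation.Rotation.from_matrix
ValueError: Non-positive determinant (left-handed or null coordinate frame) in rotation matrix 0: [[-9.99925412e-01  1.22120742e-02 -1.87680101e-04]
 [ 1.22117088e-02  9.99923744e-01  1.83840025e-03]
 [-2.10116469e-04 -1.83597123e-03  9.99998293e-01]].
```

```bash
sed -i 's/\[\[s,c,0\],\[-c,s,0\]/[[-s,c,0],[c,s,0]/' h.py
python3 - <<'E'
from h import *
m=ctrl.camera_model('top');im=cv2.imread('pics/top0.png')
b=im.astype(int);g=((b[...,1]>b[...,2]*1.25)&(b[...,1]>b[...,0]*1.1)).astype(np.uint8)
for n,(u,v) in [('sink60',(118,199)),('sink40',(478,192)),('sink30',(368,280)),('sink50',(494,279))]:
    r=40;vv,uu=np.nonzero(g[v-r:v+r,u-r:u+r])
    if len(vv): print(n,rect(onplane(m,np.c_[uu+u-r,vv+v-r],.006)),len(vv))
plan(628.5,117.4,.2,-25.3)
E
```

```text
sink60 (array([613. , 321.8]), array([89.1, 93.5]), -11.4) 440
sink40 (array([ 624.7, -335.2]), array([88.6, 93.4]), -13.1) 954
sink30 (array([ 465.1, -119.3]), array([92.2, 87.4]), 4.9) 1514
sink50 (array([ 465.2, -342.3]), array([92.5, 88.7]), 8.7) 824
row [-0.8558, -0.4056, 0.1719] [-0.0012, -0.0001, -0.0078] n>= 12.0 yaw 64.0 -> 64.7 q6 -0.12 q1 1.0 t 0.1 tip 0.0726 op 0.08548298884491887 pos [0.2738 0.5614 0.3028]
```

Request:
apply_moves:
  rows: [-0.856, -0.406, 0.17, 0, 0, -0.008, -0.856, -0.406, 0.17, 0, 0, -0.008, -0.856, -0.406, 0.17, 0, 0, -0.008, -0.856, -0.406, 0.17, 0, 0, -0.008, -0.856, -0.406, 0.17, 0, 0, -0.008, -0.856, -0.406, 0.17, 0, 0, -0.008, -0.856, -0.406, 0.17, 0, 0, -0.008, -0.856, -0.406, 0.17, 0, 0, -0.008, -0.856, -0.406, 0.17, 0, 0, -0.008, -0.856, -0.406, 0.17, 0, 0, -0.008, -0.856, -0.406, 0.17, 0, 0, -0.008, -0.856, -0.406, 0.17, 0, 0, -0.008, -0.856, -0.406, 0.17, 0, 0, -0.008, -0.856, -0.406, 0.17, 0, 0, -0.008, -0.856, -0.406, 0.17, 0, 0, -0.008]
  grip: 1

```text
t: 1.6
tool_pos: [0.6281, 0.1186, 0.2018]
tool_rot: [-0.686, -3.065, -0.0]
contact_force: [0.7, 0.7, -0.2]
opening: 0.0852
grip_force: 0.0
```

```bash
cat >> h.py <<'E'
def wlook(name,x,y,h,r=50,save=True):
    "fit top face at height h (m) near x,y (mm) in a wrist view by depth"
    o=ctrl.get_obs();im,D=ctrl.get_image('wrist');m=ctrl.camera_model('wrist')
    if save: cv2.imwrite(f'pics/{name}.png',im)
    P=cloud(m,D,o);z=P[...,2]
    M=(z>h-.007)&(z<h+.008)&(np.hypot(P[...,0]-x/1e3,P[...,1]-y/1e3)<r/1e3)
    q=P[M]
    if len(q): print(name,rect(q),'z',np.median(q[:,2]).round(4),len(q))
E
python3 - <<'E'
from h import *
wlook('w1',628.5,117.4,.02)
plan(628.5,117.4,.078,-25.3)
E
```

```text
w1 (array([628.1, 116.7]), array([60.1, 60.9]), -25.0) z 0.0188 4010
row [-0.0016, -0.0019, 0.2067] [0.0001, -0.0002, 0.0012] n>= 3.0 yaw 64.8 -> 64.7 q6 -1.06 q1 0.07 t 1.65 tip 0.0726 op 0.08536043140636261 pos [0.6281 0.1188 0.202 ]
```

View pics/w1.png

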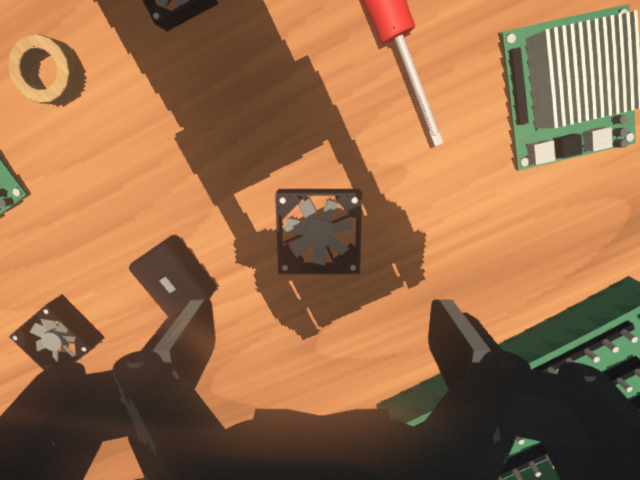

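The wrist view shows fan60 at (320,232), square to the fingers and within 1 mm of the estimate. Before descending I'll measure the fingertip extent from the depth.

Run:
```python
from h import *
o=ctrl.get_obs();im,D=ctrl.get_image('wrist');m=ctrl.camera_model('wrist');P=cloud(m,D,o)
Q=(P-o['tool_pos'])@Ro.from_rotvec(o['tool_rot']).as_matrix()
f=Q[...,2]<.1
for lo,hi in((0,320),(320,640)):
    q=Q[:,lo:hi][f[:,lo:hi]];print(np.percentile(q[:,2],[90,99,99.9]),q[q[:,2]>.055][:,:2].mean(0))
plan(628.1,117,.08,-25)
```

```text
[0.02557471 0.05328696 0.05883535] [ 0.00028682 -0.04259835]
[0.02544501 0.05338105 0.05878001] [0.00035247 0.04323155]
row [-0.0012, -0.003, 0.2036] [0.0002, 0.0, -0.002] n>= 3.0 yaw 64.8 -> 65.0 q6 -1.06 q1 0.07 t 1.7 tip 0.0726 op 0.08528180159408895 pos [0.6282 0.1189 0.2022]
```

Request:
apply_moves:
  rows: [-0.001, -0.003, 0.07, 0, 0, -0.002, -0.001, -0.003, 0.14, 0, 0, -0.002, -0.001, -0.003, 0.19, 0, 0, -0.002, -0.001, -0.003, 0.216, 0, 0, -0.002, -0.001, -0.003, 0.216, 0, 0, -0.002, -0.001, -0.003, 0.216, 0, 0, -0.002]

```text
t: 2.3
tool_pos: [0.6294, 0.1163, 0.0738]
tool_rot: [0.681, 3.065, 0.001]
contact_force: [-0.5, -0.6, 0.8]
opening: 0.0852
grip_force: 0.0
```

Request:
apply_moves:
  rows: [0, 0, 0, 0, 0, 0, 0, 0, 0, 0, 0, 0, 0, 0, 0, 0, 0, 0, 0, 0, 0, 0, 0, 0, 0, 0, 0, 0, 0, 0, 0, 0, 0, 0, 0, 0]
  grip: 0
  grip_force: 40

```text
t: 2.9
tool_pos: [0.6303, 0.1159, 0.075]
tool_rot: [0.682, 3.063, 0.002]
contact_force: [-0.2, 0.9, 6.8]
opening: 0.0588
grip_force: 45.0
```

Run:
```python
from h import *
plan(602.7,323.8,.15,-11.6)
```

```text
row [0.1882, 0.2945, -0.125] [0.0011, 0.0025, -0.15] n>= 5.0 yaw 64.9 -> 78.4 q6 -1.07 q1 0.07 t 2.9 tip 0.0726 op 0.05879306226302669 pos [0.6303 0.1159 0.075 ]
```

Request:
apply_moves:
  rows: [0, 0, -0.08, 0, 0, 0, 0, 0, -0.13, 0, 0, 0, 0.05, 0.08, -0.13, 0, 0, -0.04, 0.1, 0.15, -0.13, 0, 0, -0.075, 0.14, 0.22, -0.13, 0, 0, -0.12, 0.188, 0.295, -0.13, 0, 0, -0.15, 0.188, 0.295, -0.13, 0, 0, -0.15, 0.188, 0.295, -0.13, 0, 0, -0.15, 0.188, 0.295, -0.13, 0, 0, -0.15]

```text
t: 3.8
tool_pos: [0.6016, 0.323, 0.1502]
tool_rot: [-0.318, -3.125, 0.001]
contact_force: [-1.0, 1.2, -0.5]
opening: 0.0589
grip_force: 44.2
```

Run:
```python
from h import *
wlook('w2',602.7,323.8,.13,r=80)
plan(602.7,323.8,.106,-11.6)
```

```text
w2 (array([601.3, 323.3]), array([125.2,  27.8]), -12.1) z 0.1348 10096
row [-0.0011, 0.0025, 0.0736] [-0.0005, -0.0001, -0.0009] n>= 1.0 yaw 78.3 -> 78.4 q6 -0.98 q1 0.38 t 3.85 tip 0.0726 op 0.05880707005426495 pos [0.6018 0.3225 0.1502]
```

View pics/w2.png

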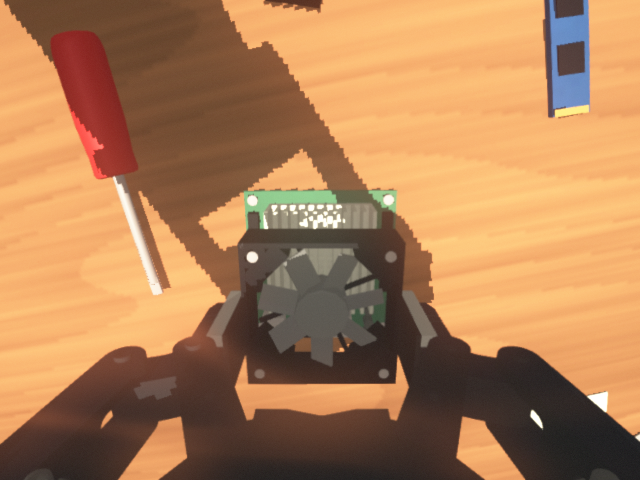

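The picture shows fan60 gripped above the board, with its top corners at about (252,257) and (391,257). I'll check its flatness and height.

```bash
cat >> h.py <<'E'
def held(x,y,r=45):
    o=ctrl.get_obs();im,D=ctrl.get_image('wrist');m=ctrl.camera_model('wrist');P=cloud(m,D,o)
    Q=(P-o['tool_pos'])@Ro.from_rotvec(o['tool_rot']).as_matrix()
    M=(abs(Q[...,1])<.03)&(abs(Q[...,0])<.045)&(Q[...,2]>.04)&(Q[...,2]<.085)
    q=Q[M];h,e=np.histogram(q[:,2],np.arange(.04,.087,.003));print(dict(zip((e[:-1]*1000).round().astype(int).tolist(),h.tolist())))
    k=e[np.argmax(h)];s=q[abs(q[:,2]-k-.0015)<.006];A=np.c_[s[:,:2],np.ones(len(s))]
    print('tilt',np.linalg.lstsq(A,s[:,2],rcond=None)[0].round(3),rect(s))
E
python3 - <<'E'
from h import *
held(0,0)
E
```

```text
{40: 260, 43: 249, 46: 235, 49: 219, 52: 1627, 55: 8244, 58: 2915, 61: 3719, 64: 2357, 67: 825, 70: 773, 73: 895, 76: 8, 79: 0, 82: 0}
tilt [-0.007 -0.001  0.057] (array([2.6, 0. ]), array([61.2, 60. ]), 0.0)
```

Request:
apply_moves:
  rows: [-0.005, 0.002, 0.04, 0, 0, 0, -0.005, 0.002, 0.06, 0, 0, 0, -0.005, 0.002, 0.071, 0, 0, 0, -0.005, 0.002, 0.071, 0, 0, 0, -0.005, 0.002, 0.071, 0, 0, 0]

```text
t: 4.4
tool_pos: [0.605, 0.3242, 0.1081]
tool_rot: [0.318, 3.125, 0.0]
contact_force: [-0.5, -0.2, -1.1]
opening: 0.0589
grip_force: 44.2
```

Run:
```python
from h import *
plan(605.1,323.3,.106,-11.6)
```

```text
row [-0.0005, -0.0015, 0.0035] [0.0002, 0.0002, -0.0003] n>= 1.0 yaw 78.4 -> 78.4 q6 -0.98 q1 0.38 t 4.4 tip 0.0726 op 0.058889011302695915 pos [0.605  0.3242 0.1081]
```

Request:
apply_moves:
  rows: [0, -0.001, 0.003, 0, 0, 0, 0, -0.001, 0.003, 0, 0, 0]

```text
t: 4.6
tool_pos: [0.6046, 0.3239, 0.1062]
tool_rot: [0.317, 3.125, 0.0]
contact_force: [0.5, -0.8, -0.8]
opening: 0.0591
grip_force: 44.2
```

Request:
apply_moves:
  rows: [0, 0, 0, 0, 0, 0, 0, 0, 0, 0, 0, 0, 0, 0, 0, 0, 0, 0, 0, 0, 0, 0, 0, 0, 0, 0, 0, 0, 0, 0]
  grip: 1

```text
t: 5.1
tool_pos: [0.6046, 0.3239, 0.106]
tool_rot: [0.317, 3.125, 0.0]
contact_force: [0.6, -0.1, 0.4]
opening: 0.0853
grip_force: 0.0
```

Request:
apply_moves:
  rows: [0, 0, -0.05, 0, 0, 0, 0, 0, -0.1, 0, 0, 0, 0, 0, -0.17, 0, 0, 0, 0, 0, -0.17, 0, 0, 0, 0, 0, -0.17, 0, 0, 0]

```text
t: 5.6
tool_pos: [0.6054, 0.3242, 0.2102]
tool_rot: [0.317, 3.122, 0.003]
contact_force: [-0.1, 0.2, -0.1]
opening: 0.0855
grip_force: 0.0
```

Run:
```python
from h import *
wlook('w3',602.7,323.8,.05)
plan(451.9,342,.2,-19)
```

```text
w3 (array([602.3, 324.5]), array([60.2, 60.7]), -11.4) z 0.0488 4829
row [0.2552, -0.0215, 0.0132] [0.0001, 0.0001, 0.0822] n>= 4.0 yaw 78.4 -> 71.0 q6 -0.98 q1 0.38 t 5.65 tip 0.0726 op 0.08541926274815824 pos [0.6045 0.3238 0.208 ]
```

Fan60 is in place, within 1 mm and square. Next is fan30.

Request:
apply_moves:
  rows: [0.08, -0.007, 0.013, 0, 0, 0.03, 0.16, -0.014, 0.013, 0, 0, 0.06, 0.22, -0.018, 0.013, 0, 0, 0.082, 0.255, -0.022, 0.013, 0, 0, 0.082, 0.255, -0.022, 0.013, 0, 0, 0.082, 0.255, -0.022, 0.013, 0, 0, 0.082, 0.255, -0.022, 0.013, 0, 0, 0.082]
  grip: 0.7

```text
t: 6.35
tool_pos: [0.4528, 0.3414, 0.1995]
tool_rot: [-0.519, -3.098, 0.001]
contact_force: [1.0, -0.3, 0.2]
opening: 0.0594
grip_force: 0.0
```

Run:
```python
from h import *
wlook('w4',451.9,342,.02,r=30)
plan(451.9,342,.08,-19)
```

```text
w4 (array([450.2, 340.3]), array([30.1, 30.4]), -19.7) z 0.019 1161
row [0.002, 0.0004, 0.1995] [-0.0003, -0.0001, -0.0003] n>= 3.0 yaw 71.0 -> 71.0 q6 -0.72 q1 0.51 t 6.4 tip 0.0726 op 0.05982943313506989 pos [0.453  0.3414 0.1997]
```

Request:
apply_moves:
  rows: [0.003, -0.002, 0.08, 0, 0, -0.006, 0.003, -0.002, 0.15, 0, 0, -0.006, 0.003, -0.002, 0.19, 0, 0, -0.006, 0.003, -0.002, 0.201, 0, 0, -0.006, 0.003, -0.002, 0.201, 0, 0, -0.006, 0.003, -0.002, 0.201, 0, 0, -0.006]

```text
t: 7.0
tool_pos: [0.4515, 0.3417, 0.0812]
tool_rot: [0.504, 3.099, 0.003]
contact_force: [0.4, -0.1, -0.5]
opening: 0.0594
grip_force: 0.0
```

Request:
apply_moves:
  rows: [0, 0, 0, 0, 0, 0, 0, 0, 0, 0, 0, 0, 0, 0, 0, 0, 0, 0, 0, 0, 0, 0, 0, 0, 0, 0, 0, 0, 0, 0, 0, 0, 0, 0, 0, 0]
  grip: 0
  grip_force: 30

```text
t: 7.6
tool_pos: [0.4511, 0.3418, 0.0815]
tool_rot: [0.503, 3.098, 0.003]
contact_force: [-0.3, 0.4, 6.4]
opening: 0.0292
grip_force: 31.3
```

Request:
apply_moves:
  rows: [0, 0, -0.08, 0, 0, 0, 0, 0, -0.13, 0, 0, 0, 0, 0, -0.13, 0, 0, 0, 0, 0, -0.13, 0, 0, 0]

```text
t: 8.0
tool_pos: [0.4502, 0.3414, 0.1584]
tool_rot: [0.503, 3.1, 0.002]
contact_force: [-0.4, -0.2, -0.7]
opening: 0.0292
grip_force: 30.6
```

Run:
```python
from h import *
held(0,0)
plan(455.8,-120.8,.16,5)
```

```text
{40: 321, 43: 417, 46: 386, 49: 379, 52: 324, 55: 340, 58: 431, 61: 2513, 64: 928, 67: 1398, 70: 613, 73: 329, 76: 318, 79: 213, 82: 4}
tilt [-0.009  0.001  0.063] (array([0.8, 0.1]), array([31.3, 56.4]), 0.0)
row [-0.2534, -0.7266, -0.0049] [-0.0004, -0.0006, -0.2604] n>= 10.0 yaw 71.6 -> 95.0 q6 -0.73 q1 0.52 t 8.05 tip 0.0726 op 0.02891935093805927 pos [0.4494 0.3409 0.1568]
```

Request:
apply_moves:
  rows: [-0.021, -0.06, -0.005, 0, 0, -0.02, -0.042, -0.12, -0.005, 0, 0, -0.04, -0.063, -0.18, -0.005, 0, 0, -0.065, -0.084, -0.24, -0.005, 0, 0, -0.085, -0.105, -0.3, -0.005, 0, 0, -0.105, -0.127, -0.363, -0.005, 0, 0, -0.13, -0.148, -0.425, -0.005, 0, 0, -0.15, -0.169, -0.485, -0.005, 0, 0, -0.175, -0.19, -0.545, -0.005, 0, 0, -0.195, -0.21, -0.605, -0.005, 0, 0, -0.215, -0.232, -0.665, -0.005, 0, 0, -0.24, -0.245, -0.7, -0.005, 0, 0, -0.26, -0.253, -0.727, -0.005, 0, 0, -0.26, -0.253, -0.727, -0.005, 0, 0, -0.26, -0.253, -0.727, -0.005, 0, 0, -0.26, -0.253, -0.727, -0.005, 0, 0, -0.26]

```text
t: 9.65
tool_pos: [0.4554, -0.1197, 0.1595]
tool_rot: [0.137, -3.137, -0.002]
contact_force: [-0.0, -0.1, -1.2]
opening: 0.0292
grip_force: 30.5
```

Run:
```python
from h import *
held(0,0)
plan(456.6,-120.8,.1125,5)
```

```text
{40: 334, 43: 415, 46: 402, 49: 347, 52: 339, 55: 339, 58: 433, 61: 2507, 64: 934, 67: 1391, 70: 625, 73: 318, 76: 327, 79: 215, 82: 2}
tilt [-0.014 -0.003  0.063] (array([ 0.8, -0.3]), array([56.6, 31.5]), -0.1)
row [-0.0016, -0.0021, 0.0787] [0.0006, -0.0008, 0.0003] n>= 1.0 yaw 95.0 -> 95.0 q6 -2.07 q1 -0.42 t 9.7 tip 0.0726 op 0.029113046697718803 pos [ 0.4556 -0.1196  0.1597]
```

Request:
apply_moves:
  rows: [-0.002, -0.002, 0.04, 0, 0, 0, -0.002, -0.002, 0.065, 0, 0, 0, -0.002, -0.002, 0.077, 0, 0, 0, -0.002, -0.002, 0.079, 0, 0, 0, -0.002, -0.002, 0.079, 0, 0, 0]

```text
t: 10.2
tool_pos: [0.4575, -0.1215, 0.1134]
tool_rot: [-0.137, 3.138, -0.0]
contact_force: [0.1, 0.1, -1.0]
opening: 0.0294
grip_force: 30.5
```

Run:
```python
from h import *
plan(456.6,-120.8,.1125,5)
```

```text
row [0.0014, 0.0013, 0.0015] [-0.0001, 0.0002, -0.0] n>= 1.0 yaw 95.0 -> 95.0 q6 -2.07 q1 -0.42 t 10.2 tip 0.0726 op 0.029355423300612398 pos [ 0.4575 -0.1215  0.1134]
```

Request:
apply_moves:
  rows: [0.001, 0.001, 0.0015, 0, 0, 0, 0.001, 0.001, 0.0015, 0, 0, 0]

```text
t: 10.4
tool_pos: [0.457, -0.1213, 0.1129]
tool_rot: [-0.136, 3.137, -0.001]
contact_force: [0.5, 0.7, 0.1]
opening: 0.0292
grip_force: 30.5
```

Request:
apply_moves:
  rows: [0, 0, 0, 0, 0, 0, 0, 0, 0, 0, 0, 0, 0, 0, 0, 0, 0, 0, 0, 0, 0, 0, 0, 0, 0, 0, 0, 0, 0, 0]
  grip: 0.8

```text
t: 10.9
tool_pos: [0.4566, -0.1212, 0.1122]
tool_rot: [0.136, -3.139, -0.0]
contact_force: [-0.3, 0.7, 0.7]
opening: 0.0683
grip_force: 0.0
```

Request:
apply_moves:
  rows: [0, 0, -0.05, 0, 0, 0, 0, 0, -0.1, 0, 0, 0, 0, 0, -0.16, 0, 0, 0, 0, 0, -0.16, 0, 0, 0, 0, 0, -0.16, 0, 0, 0]

```text
t: 11.4
tool_pos: [0.4571, -0.1214, 0.2093]
tool_rot: [-0.136, 3.137, -0.002]
contact_force: [-1.0, 0.7, -0.5]
opening: 0.068
grip_force: 0.0
```

Run:
```python
from h import *
wlook('w5',455.8,-120.8,.05)
plan(617.5,-119.7,.2,11.3)
```

```text
w5 (array([ 456.3, -121.6]), array([30.6, 30. ]), 4.5) z 0.0489 1379
row [-0.2678, -0.0209, 0.0128] [0.0001, -0.0003, -0.0705] n>= 4.0 yaw 95.0 -> 101.3 q6 -2.07 q1 -0.42 t 11.45 tip 0.0726 op 0.06804202491032627 pos [ 0.4564 -0.1211  0.2077]
```

Fan30 is in place. Next is fan50.

Request:
apply_moves:
  rows: [-0.08, -0.007, 0.013, 0, 0, -0.02, -0.16, -0.014, 0.013, 0, 0, -0.04, -0.23, -0.018, 0.013, 0, 0, -0.07, -0.268, -0.021, 0.013, 0, 0, -0.07, -0.268, -0.021, 0.013, 0, 0, -0.07, -0.268, -0.021, 0.013, 0, 0, -0.07, -0.268, -0.021, 0.013, 0, 0, -0.07]
  grip: 0.9

```text
t: 12.15
tool_pos: [0.6165, -0.1197, 0.1989]
tool_rot: [0.308, -3.124, -0.002]
contact_force: [0.4, -0.6, -0.0]
opening: 0.0765
grip_force: 0.0
```

Run:
```python
from h import *
wlook('w6',617.5,-119.7,.02,r=45)
plan(617.5,-119.7,.078,11.3)
```

```text
w6 (array([ 617.1, -120.5]), array([50.3, 50.2]), 11.5) z 0.0188 2945
row [-0.0019, -0.0004, 0.2024] [0.0006, -0.0011, -0.0007] n>= 3.0 yaw 101.2 -> 101.3 q6 -2.08 q1 -0.31 t 12.2 tip 0.0726 op 0.07678392544142074 pos [ 0.6166 -0.1198  0.1994]
```

Request:
apply_moves:
  rows: [-0.001, -0.001, 0.08, 0, 0, 0, -0.001, -0.001, 0.15, 0, 0, 0, -0.001, -0.001, 0.19, 0, 0, 0, -0.001, -0.001, 0.203, 0, 0, 0, -0.001, -0.001, 0.203, 0, 0, 0, -0.001, -0.001, 0.203, 0, 0, 0]

```text
t: 12.8
tool_pos: [0.6195, -0.1207, 0.0806]
tool_rot: [-0.308, 3.124, -0.002]
contact_force: [0.6, 0.3, -0.1]
opening: 0.0768
grip_force: 0.0
```

Request:
apply_moves:
  rows: [0, 0, 0, 0, 0, 0, 0, 0, 0, 0, 0, 0, 0, 0, 0, 0, 0, 0, 0, 0, 0, 0, 0, 0, 0, 0, 0, 0, 0, 0, 0, 0, 0, 0, 0, 0]
  grip: 0
  grip_force: 35

```text
t: 13.4
tool_pos: [0.62, -0.1207, 0.081]
tool_rot: [-0.308, 3.123, -0.002]
contact_force: [-1.2, 0.7, 6.7]
opening: 0.0491
grip_force: 37.4
```

Request:
apply_moves:
  rows: [0, 0, -0.08, 0, 0, 0, 0, 0, -0.145, 0, 0, 0, 0, 0, -0.145, 0, 0, 0, 0, 0, -0.145, 0, 0, 0]

```text
t: 13.8
tool_pos: [0.6194, -0.1205, 0.1674]
tool_rot: [-0.308, 3.123, -0.002]
contact_force: [0.4, 0.5, -1.9]
opening: 0.0488
grip_force: 36.9
```

Run:
```python
from h import *
held(0,0)
plan(455.9,-344.1,.165,8.8)
```

```text
{40: 350, 43: 326, 46: 319, 49: 278, 52: 275, 55: 255, 58: 1378, 61: 5472, 64: 1876, 67: 2859, 70: 1445, 73: 602, 76: 581, 79: 580, 82: 12}
tilt [-0.006 -0.003  0.063] (array([ 2.6, -0. ]), array([51.5, 59.9]), 0.2)
row [0.3384, -0.3131, 0.0006] [0.0001, -0.0002, 0.0274] n>= 6.0 yaw 101.3 -> 98.8 q6 -2.08 q1 -0.31 t 13.85 tip 0.0726 op 0.04862609656289238 pos [ 0.6183 -0.1202  0.1653]
```

Request:
apply_moves:
  rows: [0.05, -0.046, 0, 0, 0, 0.005, 0.1, -0.093, 0, 0, 0, 0.01, 0.15, -0.14, 0, 0, 0, 0.015, 0.2, -0.187, 0, 0, 0, 0.02, 0.25, -0.234, 0, 0, 0, 0.025, 0.3, -0.28, 0, 0, 0, 0.027, 0.334, -0.313, 0, 0, 0, 0.027, 0.334, -0.313, 0, 0, 0, 0.027, 0.334, -0.313, 0, 0, 0, 0.027, 0.334, -0.313, 0, 0, 0, 0.027]

```text
t: 14.85
tool_pos: [0.4587, -0.3425, 0.1642]
tool_rot: [0.243, -3.131, -0.003]
contact_force: [0.4, 0.3, -0.3]
opening: 0.0489
grip_force: 36.8
```

Run:
```python
from h import *
plan(458.4,-343.7,.1125,8.8)
```

```text
row [0.0006, -0.0021, 0.0862] [0.0014, -0.0008, 0.0008] n>= 2.0 yaw 98.9 -> 98.8 q6 -2.5 q1 -0.77 t 14.85 tip 0.0726 op 0.04891387075469385 pos [ 0.4587 -0.3425  0.1642]
```

Request:
apply_moves:
  rows: [0, -0.002, 0.045, 0, 0, 0, 0, -0.002, 0.07, 0, 0, 0, 0, -0.002, 0.083, 0, 0, 0, 0, -0.002, 0.086, 0, 0, 0, 0, -0.002, 0.086, 0, 0, 0, 0, -0.002, 0.086, 0, 0, 0]

```text
t: 15.45
tool_pos: [0.4595, -0.3451, 0.115]
tool_rot: [-0.242, 3.131, -0.002]
contact_force: [1.1, -0.2, -0.2]
opening: 0.0487
grip_force: 36.8
```

Run:
```python
from h import *
plan(458.4,-343.7,.1125,8.8)
```

```text
row [0.0014, 0.0026, 0.0041] [-0.0008, 0.0006, 0.0005] n>= 1.0 yaw 98.8 -> 98.8 q6 -2.5 q1 -0.77 t 15.45 tip 0.0726 op 0.048682612666400664 pos [ 0.4595 -0.3451  0.115 ]
```

Request:
apply_moves:
  rows: [0.001, 0.001, 0.0035, 0, 0, 0, 0.001, 0.001, 0.0035, 0, 0, 0]

```text
t: 15.65
tool_pos: [0.4583, -0.3444, 0.1123]
tool_rot: [-0.242, 3.132, -0.001]
contact_force: [0.8, -0.6, -1.7]
opening: 0.0489
grip_force: 36.8
```

Request:
apply_moves:
  rows: [0, 0, 0, 0, 0, 0, 0, 0, 0, 0, 0, 0, 0, 0, 0, 0, 0, 0, 0, 0, 0, 0, 0, 0, 0, 0, 0, 0, 0, 0]
  grip: 0.9

```text
t: 16.15
tool_pos: [0.4582, -0.3443, 0.1119]
tool_rot: [0.242, -3.132, 0.0]
contact_force: [-0.9, 0.1, -0.5]
opening: 0.0771
grip_force: 0.0
```

Request:
apply_moves:
  rows: [0, 0, -0.05, 0, 0, 0, 0, 0, -0.1, 0, 0, 0, 0, 0, -0.16, 0, 0, 0, 0, 0, -0.16, 0, 0, 0, 0, 0, -0.16, 0, 0, 0]

```text
t: 16.65
tool_pos: [0.4587, -0.3447, 0.2092]
tool_rot: [-0.242, 3.131, -0.003]
contact_force: [0.7, -0.2, -0.3]
opening: 0.0772
grip_force: 0.0
```

Run:
```python
from h import *
wlook('w7',455.9,-344.1,.05)
plan(440.9,103.6,.2,-1.2)
```

```text
w7 (array([ 455.5, -344.9]), array([50.6, 50.2]), 8.8) z 0.0488 3470
row [-0.0863, 0.7418, 0.0128] [0.0002, -0.0002, 0.1114] n>= 9.0 yaw 98.8 -> 88.8 q6 -2.5 q1 -0.77 t 16.7 tip 0.0726 op 0.07674319313073778 pos [ 0.4581 -0.3441  0.2075]
```

Fan50 is in place. Next is fan40.

Request:
apply_moves:
  rows: [-0.009, 0.07, 0.013, 0, 0, 0.01, -0.017, 0.145, 0.013, 0, 0, 0.02, -0.026, 0.22, 0.013, 0, 0, 0.03, -0.034, 0.295, 0.013, 0, 0, 0.045, -0.043, 0.37, 0.013, 0, 0, 0.055, -0.052, 0.445, 0.013, 0, 0, 0.067, -0.06, 0.52, 0.013, 0, 0, 0.08, -0.07, 0.595, 0.013, 0, 0, 0.09, -0.08, 0.67, 0.013, 0, 0, 0.1, -0.086, 0.742, 0.013, 0, 0, 0.111, -0.086, 0.742, 0.013, 0, 0, 0.111, -0.086, 0.742, 0.013, 0, 0, 0.111, -0.086, 0.742, 0.013, 0, 0, 0.111, -0.086, 0.742, 0.013, 0, 0, 0.111]
  grip: 0.8

```text
t: 18.1
tool_pos: [0.4408, 0.1024, 0.1995]
tool_rot: [-0.035, -3.14, 0.001]
contact_force: [-0.3, -0.4, 0.0]
opening: 0.0682
grip_force: 0.0
```

Run:
```python
from h import *
wlook('w8',440.9,103.6,.02,r=38)
plan(440.9,103.6,.078,-1.2)
```

```text
w8 (array([439.8, 102.9]), array([40. , 40.4]), -1.2) z 0.019 1924
row [-0.0, 0.0022, 0.2028] [-0.0002, -0.0005, -0.001] n>= 3.0 yaw 88.7 -> 88.8 q6 -1.48 q1 0.06 t 18.15 tip 0.0726 op 0.06815931910609352 pos [0.4409 0.1023 0.1997]
```

Request:
apply_moves:
  rows: [0.001, 0.001, 0.08, 0, 0, 0, 0.001, 0.001, 0.15, 0, 0, 0, 0.001, 0.001, 0.19, 0, 0, 0, 0.001, 0.001, 0.203, 0, 0, 0, 0.001, 0.001, 0.203, 0, 0, 0, 0.001, 0.001, 0.203, 0, 0, 0]

```text
t: 18.75
tool_pos: [0.4416, 0.1038, 0.0798]
tool_rot: [0.033, 3.139, 0.0]
contact_force: [-0.4, 0.5, 0.3]
opening: 0.0685
grip_force: 0.0
```

Request:
apply_moves:
  rows: [0, 0, 0, 0, 0, 0, 0, 0, 0, 0, 0, 0, 0, 0, 0, 0, 0, 0, 0, 0, 0, 0, 0, 0, 0, 0, 0, 0, 0, 0, 0, 0, 0, 0, 0, 0]
  grip: 0
  grip_force: 35

```text
t: 19.35
tool_pos: [0.4417, 0.1042, 0.0801]
tool_rot: [0.031, 3.138, 0.0]
contact_force: [-0.6, -0.1, 6.4]
opening: 0.0391
grip_force: 36.6
```

Request:
apply_moves:
  rows: [0, 0, -0.08, 0, 0, 0, 0, 0, -0.145, 0, 0, 0, 0, 0, -0.145, 0, 0, 0, 0, 0, -0.145, 0, 0, 0]

```text
t: 19.75
tool_pos: [0.4409, 0.1042, 0.1666]
tool_rot: [0.032, 3.139, 0.0]
contact_force: [-1.0, 0.9, -0.9]
opening: 0.0393
grip_force: 35.9
```

Run:
```python
from h import *
held(0,0)
plan(614.6,-332.5,.165,-13.3)
```

```text
{40: 370, 43: 361, 46: 347, 49: 326, 52: 297, 55: 290, 58: 2701, 61: 2537, 64: 1507, 67: 1983, 70: 627, 73: 458, 76: 499, 79: 292, 82: 0}
tilt [-0.007 -0.001  0.061] (array([ 1.8, -0. ]), array([41.1, 60. ]), 0.4)
row [-0.3058, -0.7217, -0.0003] [-0.0001, -0.0003, 0.1349] n>= 10.0 yaw 88.8 -> 76.7 q6 -1.48 q1 0.07 t 19.8 tip 0.0726 op 0.03894897519450271 pos [0.4399 0.1042 0.1649]
```

Request:
apply_moves:
  rows: [-0.027, -0.063, 0, 0, 0, 0.012, -0.054, -0.127, 0, 0, 0, 0.024, -0.081, -0.19, 0, 0, 0, 0.036, -0.108, -0.254, 0, 0, 0, 0.048, -0.135, -0.317, 0, 0, 0, 0.06, -0.162, -0.38, 0, 0, 0, 0.072, -0.189, -0.444, 0, 0, 0, 0.084, -0.216, -0.507, 0, 0, 0, 0.096, -0.243, -0.57, 0, 0, 0, 0.108, -0.27, -0.634, 0, 0, 0, 0.12, -0.29, -0.68, 0, 0, 0, 0.13, -0.308, -0.722, 0, 0, 0, 0.135, -0.308, -0.722, 0, 0, 0, 0.135, -0.308, -0.722, 0, 0, 0, 0.135, -0.308, -0.722, 0, 0, 0, 0.135]

```text
t: 21.3
tool_pos: [0.6155, -0.3314, 0.1635]
tool_rot: [-0.363, -3.118, -0.003]
contact_force: [-0.8, -0.0, -0.4]
opening: 0.0386
grip_force: 35.8
```

Run:
```python
from h import *
plan(616.2,-332.9,.1115,-13.3)
```

```text
row [-0.0021, -0.0023, 0.0866] [0.0009, -0.002, 0.0003] n>= 2.0 yaw 76.7 -> 76.7 q6 -1.94 q1 -0.6 t 21.3 tip 0.0726 op 0.03864707342817657 pos [ 0.6155 -0.3314  0.1635]
```

Request:
apply_moves:
  rows: [-0.001, -0.001, 0.045, 0, 0, 0, -0.001, -0.001, 0.07, 0, 0, 0, -0.001, -0.001, 0.083, 0, 0, 0, -0.001, -0.001, 0.085, 0, 0, 0, -0.001, -0.001, 0.085, 0, 0, 0, -0.001, -0.001, 0.085, 0, 0, 0]

```text
t: 21.9
tool_pos: [0.6173, -0.3338, 0.1156]
tool_rot: [0.364, 3.119, -0.001]
contact_force: [-0.5, -0.3, 0.1]
opening: 0.0391
grip_force: 35.9
```

Run:
```python
from h import *
plan(616.2,-332.9,.1115,-13.3)
```

```text
row [0.0021, 0.001, 0.0068] [-0.0004, 0.0011, -0.0001] n>= 1.0 yaw 76.7 -> 76.7 q6 -1.94 q1 -0.6 t 21.9 tip 0.0726 op 0.03905679906981851 pos [ 0.6173 -0.3338  0.1156]
```

Request:
apply_moves:
  rows: [0.001, 0.001, 0.005, 0, 0, 0, 0.001, 0.001, 0.005, 0, 0, 0]

```text
t: 22.1
tool_pos: [0.6163, -0.3327, 0.1116]
tool_rot: [0.364, 3.12, -0.0]
contact_force: [0.2, -0.9, -0.7]
opening: 0.0391
grip_force: 35.9
```

Request:
apply_moves:
  rows: [0, 0, 0, 0, 0, 0, 0, 0, 0, 0, 0, 0, 0, 0, 0, 0, 0, 0, 0, 0, 0, 0, 0, 0, 0, 0, 0, 0, 0, 0]
  grip: 0.85

```text
t: 22.6
tool_pos: [0.6163, -0.3328, 0.1114]
tool_rot: [0.364, 3.12, -0.0]
contact_force: [-0.3, -0.0, -0.1]
opening: 0.0728
grip_force: 0.0
```

Request:
apply_moves:
  rows: [0, 0, -0.05, 0, 0, 0, 0, 0, -0.1, 0, 0, 0, 0, 0, -0.16, 0, 0, 0, 0, 0, -0.16, 0, 0, 0, 0, 0, -0.16, 0, 0, 0]

```text
t: 23.1
tool_pos: [0.6169, -0.3331, 0.2091]
tool_rot: [0.364, 3.118, -0.002]
contact_force: [-0.4, -0.2, -0.4]
opening: 0.0728
grip_force: 0.0
```

Run:
```python
from h import *
wlook('w9',614.6,-332.5,.05)
m=ctrl.camera_model('top');im,D=ctrl.get_image('top');cv2.imwrite('pics/top9.png',im);P=cloud(m,D)
for n,x,y,h in [('60',602.7,323.8,.05),('30',455.8,-120.8,.05),('50',455.9,-344.1,.05),('40',614.6,-332.5,.05),('cup',533,-225.5,.036)]:
    q=P[(abs(P[...,2]-h)<.006)&(np.hypot(P[...,0]-x/1e3,P[...,1]-y/1e3)<.05)]
    print(n,len(q),rect(q) if len(q) else 0)
```

```text
w9 (array([ 614.8, -332.2]), array([40.1, 40.8]), -13.3) z 0.0489 2362
60 874 (array([602.9, 326. ]), array([61.5, 61. ]), -11.9)
30 223 (array([ 457. , -120.6]), array([30. , 30.5]), 4.7)
50 183 (array([ 454.9, -332.9]), array([49. , 31.1]), 8.7)
40 371 (array([ 614.9, -330.5]), array([41. , 41.3]), -12.7)
cup 165 (array([ 533.2, -225.5]), array([41. , 40.2]), 43.2)
```

View pics/top9.png

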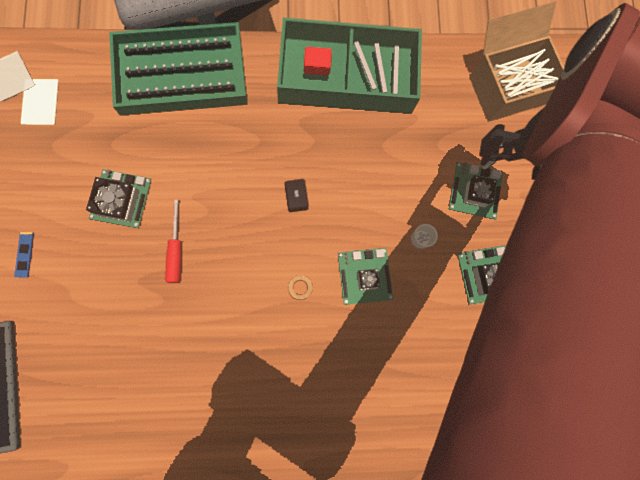

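The picture shows all four fans on their own heatsinks: fan60 at (112,195), fan30 at (370,280), fan40 at (483,190), and fan50 at (490,272), partly hidden by the arm. Each measured within about 2 mm and square. The cup at (424,236) has not moved. I'm handing in.

```bash
python3 -c "
from station import ctrl
print(ctrl.finish_job())"
```

```text
the job is handed in; nothing more can be done
None
```

All four fans sit flat on the heatsinks of their own size, each within about 2 mm of centre and about 1° of square by my measurements; the screw cup has not moved, and the job was handed in at about 23 s (no verdict was returned).

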